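# Build up the spacer stack on the paper creaser's arbor

### The arm

A 6-joint arm with a two-finger parallel gripper is mounted at the origin on the work surface. World frame = base frame: x ahead of the robot, y to its left, z up, the work surface at z = 0. Lengths are in m, angles in rad, forces in N, time in s.
With the tool pointing down it reaches from about 0.375 to 0.925 m from the base axis. Payload 5.7 kg.
Tool frame: the origin (TCP) lies midway between the tips of the shut fingers; the grasp point (between the pads) lies 19 mm behind it; z points along the fingers, x is the direction in which the jaws open and shut, and the axes are right-handed (so a half turn about z gives the same grasp; the last joint's range is limited). The gripper opens to 88 mm and grips with 3 to 60 N. Pads are 20 mm wide; open, the fingers measure 115 mm over their backs; the gripper's body (75 mm by 178 mm) begins 61 mm behind the grasp point.
Start: joints at [1.232, 0.359, 1.51, -0, 1.272, -0.115], TCP at [0.133, 0.585, 0.223] pointing down, gripper open.
Joint ranges: [-2.97, 2.97], [-1.01, 2.36], [0.21, 2.38], [-0.96, 4.11], [0.2, 2.71], [-2.98, 2.98]. Speed limits (rad/s): [2.39, 2.39, 3.14, 3.14, 3.14, 3.14].

### API

Orientations are given as a unit quaternion [x, y, z, w].
In Python, from bench import move_ptp, servo_line, goto_joints, move_gripper, sleep, inverse_kinematics, capture, PlanningError, close_job, spot_in, silhouettes, current_clock, current_joint_pos, current_qvel, current_joint_torque, current_position, current_orientation, current_force, current_torque, current_finger_gap gives the robot as it stands. Calls block until the motion is done:
- move_ptp(position, orientation): joint-space move of the TCP to a pose.
- servo_line(position, orientation=None, rate=0.15, contact_N=None): straight line of the TCP; orientation=None keeps the orientation; rate is the mean speed in m/s. With contact_N (N) it stops when the force on the tool has changed by that much, and returns True; else False.
- goto_joints(angles): joint-space move.
- move_gripper(opening): finger opening in m; the grip force is fixed at half the most; returns when the fingers have stopped.
- sleep(seconds).
- inverse_kinematics(position, orientation): joint angles nearest the present ones, or None.
- capture(name): name is "side" or "top" or "wrist"; returns a dict with "image" (420x560x3 uint8, blue, green, red), "range_z" (420x560 float32, m along the optical axis (not along the pixel's ray), 0 where there is no reading), "intrinsics" (3x3 intrinsics, pixels), "R" (3x3) and "t" (3): a world point X has camera coordinates R X + t. Camera axes: x right, y down, z forward; pixel columns grow to the right and rows downward; lengths in m; the calibration is good to about 2 mm. A picture is of the moment at which its call begins.
A pose or a line that the arm cannot do raises PlanningError and nothing moves.
- close_job(): hands the job in, once; it reports no verdict.
Trained networks look in the newest picture that a camera, given by its name, has taken for a name from the list of things; names that differ only in an ending like _2 or _b are one class to them, and where a whole thing is asked for, a point or a joint stands for the part that bears it (a point fixed in the world has none). Each returns a list of dicts, best first, with "conf" (0 to 1); they miss things now and then, are a little off and sometimes report something else, mostly with a low value. They report only what shows in the picture. A call takes as long as a camera call. They do not tell look-alikes from the thing itself.
- spot_in(camera, query): "xy" ([column, row] in pixels, amid what is visible of it).
- silhouettes(camera, query): "region" (420x560 bool, what is visible of it) and "xy" ([column, row] in pixels, amid what is visible of it).
Readings, each from a call of its own:
- current_clock(): time.
- current_joint_pos(): joint angles.
- current_qvel(): joint speeds.
- current_joint_torque(): joint torques, N m.
- current_position(): TCP position.
- current_orientation(): TCP orientation.
- current_force(): force on the tool from outside, world axes, zero at the start.
- current_torque(): the same for the moment, N m.
- current_finger_gap(): finger opening in m.
Only numpy, scipy, OpenCV 4.12 (cv2) and the standard library are available. Lean on these libraries where they do the work, as an engineer would, in place of code of your own. Each camera call takes 0.05 s, during which the arm holds its last target. There are 200 camera calls.

### The job

The paper creaser's arbor stands upright in its setting stand: thread the three loose square-bored spacer collars onto it, the thickest first against the shoulder, then the middle one, then the thinnest on top, each fully home and flush on the one below. Set each collar over the round end and turn it under light pressure until its bore finds the square, then guide it down by hand: do not force it (never more than about 4 kg, 40 N) and do not let it drop. Leave the other things on the desk where they are.

Things in the scene. Friction and masses are not known exactly. Their poses are not given: they have to be found in the camera images.
- stand: the fixed grey setting stand, base plate 120 x 120 mm and 22 mm high, then a boss narrowing from 60 to 54 mm; origin under its centre, z up along the arbor. Its x, y are those of the base plate and say nothing of the arbor's flats: the arbor sits in the stand at any angle, held by friction (0.8 N m); that angle is NOT measured, only felt with a collar or seen from above. It repeats every 90 degrees.
- stand_seat (a point): the seat: centre of the top face of the arbor's round steel shoulder (50 mm diameter), 40 mm above the desk, where the first collar comes to rest. From here up the arbor is a plain steel bar 24 mm square for 52 mm. A collar has 1 mm of play on each side of it. Collars and arbor are spoiled by more than 40 N between them, or by a collar falling down the arbor.
- stand_square (a point): on the arbor's axis, 52 mm above the seat: the upper end of the full square. Over the next 3 mm a lead chamfer narrows it to the round journal. A collar whose bore is not turned to within about 4 degrees of the square stops on the chamfer's corners, its underside 0 to 2 mm above this point; turned under light downward pressure it drops past.
- stand_top (a point): the arbor's top, 70 mm above the seat: centre of the end of the round journal, 22 mm diameter, 15 mm long, its top edge chamfered 3 mm. A collar passes over the journal at any angle, with 2 mm of play all round.
- collar_thick_center (a point): the thickest spacer collar: plain aluminium ring lying flat on the desk, outside diameter 56 mm, 24 mm thick, square bore 26 mm across the flats right through it. The point is its centre, half-way up (12 mm above its underside); z is the ring's axis, x and y are square to the flats of its bore. Both faces are alike.
- collar_mid_center (a point): the middle spacer collar: plain aluminium ring lying flat on the desk, outside diameter 56 mm, 16 mm thick, square bore 26 mm across the flats right through it. The point is its centre, half-way up (8 mm above its underside); z is the ring's axis, x and y are square to the flats of its bore. Both faces are alike.
- collar_thin_center (a point): the thinnest spacer collar: plain aluminium ring lying flat on the desk, outside diameter 56 mm, 10 mm thick, square bore 26 mm across the flats right through it. The point is its centre, half-way up (5 mm above its underside); z is the ring's axis, x and y are square to the flats of its bore. Both faces are alike.
- collar_thick: the thickest spacer collar, as above; origin at the centre of its underside
- collar_mid: the middle spacer collar, as above; origin at the centre of its underside
- collar_thin: the thinnest spacer collar, as above; origin at the centre of its underside
- tape_roll: small used roll of parcel tape lying flat, outside 54 mm, ROUND hole 36 mm, 18 mm high; a bystander, not a collar; origin at the centre of its underside
- stapler: black stapler, 125 x 36 x 30 mm, a bystander; origin at the centre of its underside
- marker: white marker pen, 140 mm long, a bystander; origin at the centre of its underside
- note_block: yellow block of sticky notes, 76 x 76 x 22 mm, a bystander; origin at the centre of its underside
- glue_stick: upright glue stick, 26 mm diameter, 90 mm high, a bystander; origin at the centre of its underside
- hex_key: L-shaped steel hex key lying flat, 90 mm long arm across, 6 mm thick, a bystander; origin at the centre of its underside
Not all that is in view belongs to the job. What is shaped like the collar_mid but purple or red is not meant.

How it is judged:
On the way, in this order (a step that is already met when the one before it is completed fails the run):
1. the thickest collar is home on the arbor's shoulder (horizontal distance between collar_thick_center and stand_seat below 0.003 m and z of collar_thick_center in the frame of stand between 0.05 and 0.054 m and angle between collar_thick_center's own z axis and vertical below 0.06 rad), for 0.2 s.
2. the middle collar is home on the thickest (all of step 1 and horizontal distance between collar_mid_center and stand_seat below 0.003 m and z of collar_mid_center in the frame of stand between 0.07 and 0.074 m and angle between collar_mid_center's own z axis and vertical below 0.06 rad), for 0.2 s.
3. the thinnest collar is home on the middle one (all of step 2 and horizontal distance between collar_thin_center and stand_seat below 0.003 m and z of collar_thin_center in the frame of stand between 0.083 and 0.087 m and angle between collar_thin_center's own z axis and vertical below 0.06 rad), for 0.2 s.
At the end, for the whole second after the job is handed in: All three collars sit on the square arbor, thickest at the bottom, then the middle one, the thinnest on top: each centre within 3 mm of the arbor's axis sideways and within 2 mm of its seated height (12, 32 and 45 mm above the seat), level within 0.06 rad, at rest and released (all of step 3 and linear speed of each of collar_thick, collar_mid, collar_thin below 0.01 m/s); the robot touches nothing.
It fails at once if a collar was forced: more than 40 N between a collar and the arbor or stand, or between two collars (contact force between any of collar_thick, collar_mid, collar_thin and stand above 40 N or contact force between collar_thick and collar_mid above 40 N or contact force between any of collar_mid, collar_thick and collar_thin above 40 N).
It fails at once if a collar was let drop: it fell down the arbor, or was thrown onto it, faster than 0.3 m/s ((linear speed of collar_thick above 0.3 m/s and horizontal distance between collar_thick_center and stand_seat below 0.01 m and z of collar_thick_center in the frame of stand below 0.1 m) or (linear speed of collar_mid above 0.3 m/s and horizontal distance between collar_mid_center and stand_seat below 0.01 m and z of collar_mid_center in the frame of stand below 0.1 m) or (linear speed of collar_thin above 0.3 m/s and horizontal distance between collar_thin_center and stand_seat below 0.01 m and z of collar_thin_center in the frame of stand below 0.1 m)).
It fails at once if a bystander was moved more than 20 mm (distance of any of tape_roll, stapler, marker, note_block, glue_stick, hex_key from where it was at the start of the episode above 0.02 m).
It also fails if it takes over 72 s, if anything falls off the work surface, if the arm or the gripper's body presses on something with over 40 N, if the wrist force passes 120 N, or if a joint passes its speed limit or range.

## Working session

There is one attempt and no reset: what is moved stays moved. The work goes in short steps, each a Python script; the robot and the scene stay as the last script left them, time stands still between calls to the robot, and variables do not carry over. Pictures are saved under pics/ and viewed, about 8 in all and at most 12, crops included, and the job is handed in when it is done.

```bash
ls; mkdir -p pics
python3 - <<'E'
from bench import *
import cv2,numpy as np
for n in("top","side"):
    c=capture(n); cv2.imwrite(f"pics/{n}0.png",c["image"])
    print(n,c["intrinsics"].tolist(),c["R"].round(3).tolist(),c["t"].round(3).tolist())
    for q in("collar_thick","collar_mid","collar_thin","stand","tape_roll"):
        for d in silhouettes(n,q)[:5]:
            m=d["region"]; z=c["range_z"]; v,u=np.nonzero(m&(z>0)); zz=z[v,u]
            P=np.linalg.inv(c["intrinsics"])@np.vstack([u*zz,v*zz,zz]); X=(c["R"].T@(P-c["t"][:,None])).T
            h=np.percentile(X[:,2],90) if len(X) else 0
            T=X[X[:,2]>h-.003] if len(X) else X
            print(q,round(d["conf"],2),np.round(d["xy"]),m.sum(),"h",h.round(4) if len(X) else 0,"mid",((T.max(0)+T.min(0))/2).round(4),"ext",np.ptp(T,axis=0).round(4),"bgr",c["image"][m].mean(0).round())
print(current_clock(),current_orientation(),current_force())
E
```

```text
pics
top [[530.3800280888566, 0.0, 279.38698614885726], [0.0, 530.3800280888566, 208.97224703095634], [0.0, 0.0, 1.0]] [[-0.01, -1.0, -0.019], [-0.984, 0.013, -0.177], [0.177, 0.017, -0.984]] [0.017, 0.603, 1.165]
collar_thick 0.73 [184. 203.] 476 h 0.0253 mid [0.6379 0.2266 0.0257] ext [0.0537 0.0537 0.0067] bgr [147. 146. 135.]
collar_mid 0.78 [423. 178.] 388 h 0.0167 mid [ 0.6783 -0.3246  0.0171] ext [0.0541 0.0554 0.0067] bgr [114.  59.  96.]
collar_mid 0.67 [379. 206.] 371 h 0.0165 mid [ 0.6047 -0.2307  0.0178] ext [0.0531 0.0543 0.0084] bgr [161. 157. 149.]
collar_mid 0.64 [342. 179.] 330 h 0.0174 mid [ 0.6712 -0.141   0.0176] ext [0.0539 0.0508 0.0065] bgr [ 35.  44. 154.]
collar_mid 0.63 [345. 242.] 388 h 0.0167 mid [ 0.5437 -0.1369  0.0174] ext [0.0525 0.0541 0.0075] bgr [ 46.  56. 151.]
collar_mid 0.56 [354. 137.] 365 h 0.0175 mid [ 0.7821 -0.1793  0.0179] ext [0.055  0.0537 0.0066] bgr [ 32.  41. 147.]
collar_thin 0.86 [380. 277.] 366 h 0.011 mid [ 0.4374 -0.2162  0.0113] ext [0.0529 0.055  0.0064] bgr [167. 162. 153.]
stand 0.94 [267. 236.] 2546 h 0.0389 mid [0.5431 0.043
[... 954 characters left out ...]
[ 26.  29. 113.]
collar_mid 0.66 [311. 322.] 656 h 0.0178 mid [ 0.6019 -0.2346  0.0173] ext [0.0545 0.0559 0.005 ] bgr [118. 129. 128.]
collar_thin 0.65 [215. 329.] 536 h 0.0119 mid [ 0.4342 -0.2201  0.0114] ext [0.0541 0.0566 0.005 ] bgr [124. 136. 136.]
stand 0.7 [265. 238.] 1981 h 0.0719 mid [0.5404 0.0383 0.0908] ext [0.024  0.0242 0.0437] bgr [78. 82. 81.]
stand 0.36 [311. 318.] 629 h 0.0178 mid [ 0.6022 -0.2338  0.0173] ext [0.055  0.0575 0.0049] bgr [120. 131. 131.]
tape_roll 0.65 [221. 202.] 224 h 0.0188 mid [0.4365 0.2204 0.0191] ext [0.0473 0.0563 0.0065] bgr [ 76. 103. 112.]
0.6 [ 7.81649445e-01  6.23717999e-01 -4.23202398e-05  1.63619799e-05] [ 0.15969997  0.40475659 -0.0028723 ]
```

View pics/top0.png

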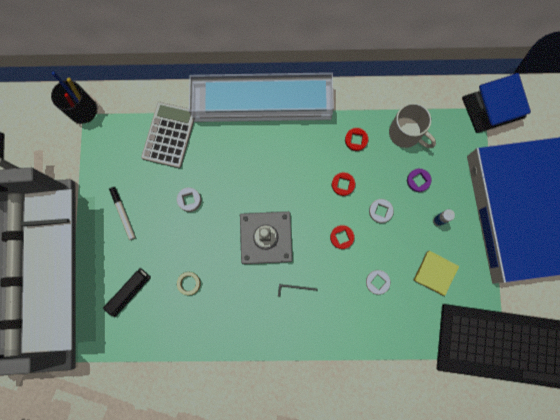

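View pics/side0.png

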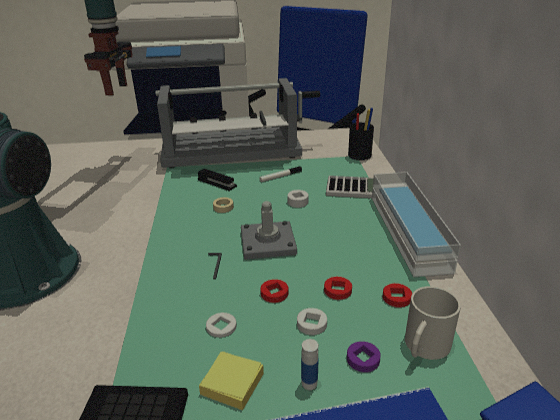

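The top picture shows the plain collars at about (189,200) thick, (381,211) mid and (378,282) thin. The stand is at (265,237), and the red and purple rings are decoys. The side view agrees. Next I'll move and look with the wrist camera.

```bash
cat > h.py <<'E'
from bench import *
import cv2,numpy as np
def q(a): return [np.cos(a/2),np.sin(a/2),0,0]
def w2(c,u,v,z):  # pixel -> world at plane height z
    d=c["R"].T@np.linalg.solve(c["intrinsics"],[u,v,1]); o=-c["R"].T@c["t"]
    return o+d*(z-o[2])/d[2]
def ortho(c,xy,z,half=.045,mm=8):
    """rectified view of plane z, mm pixels per mm; columns = +x, rows = -y"""
    n=int(half*2000*mm); s=half*2/n
    g=np.linspace(-half,half,n)
    X,Y=np.meshgrid(xy[0]+g,xy[1]-g); P=np.stack([X,Y,np.full_like(X,z)],-1)@c["R"].T+c["t"]
    p=P@c["intrinsics"].T; p=p[...,:2]/p[...,2:]
    return cv2.remap(c["image"],p.astype(np.float32),None,cv2.INTER_LINEAR)
E
python3 - <<'E'
from h import *
ps=[]
for n,x,y,z in(("stand",.5431,.041,.092),("thick",.637,.226,.024)):
    t0=current_clock(); move_ptp([x,y,.26 if n=="stand" else .2],q(np.arctan2(y,x)+0.0)); print(n,current_clock()-t0,current_joint_pos())
    sleep(.2); c=capture("wrist"); print((-c["R"].T@c["t"]).round(3),c["R"].round(2).tolist(),c["intrinsics"][0,0])
    np.savez(f"{n}.npz",**c); ps.append(c["image"]); print([ (d["conf"],d["xy"]) for d in spot_in("wrist","stand" if n=="stand" else "collar_thick")])
    ps.append(ortho(c,(x,y),z,mm=420/90)[:420,:420])
a=np.hstack([cv2.resize(p,(400,300)) for p in ps[::2]]); b=np.hstack([cv2.resize(p,(300,300)) for p in ps[1::2]]+[np.zeros((300,200,3),np.uint8)])
cv2.imwrite("pics/w1.png",np.vstack([a,b]))
E
```

```text
stand 2.425 [-5.02420299e-02  2.46258970e-01  1.57941852e+00  2.92589218e-04
  1.31613230e+00 -1.26880355e-01]
[0.538 0.121 0.423] [[1.0, 0.08, 0.0], [0.07, -0.96, 0.29], [0.02, -0.29, -0.96]] 311.5489724305288
[(0.7, [297.7, 349.0]), (0.57, [266.1, 171.7])]
thick 0.8666999999999998 [ 2.38005902e-01  4.85246967e-01  1.35995102e+00 -9.06459758e-04
  1.29689527e+00 -1.02156008e-01]
[0.612 0.299 0.364] [[0.94, 0.33, 0.0], [0.32, -0.9, 0.29], [0.1, -0.27, -0.96]] 311.5489724305288
[(0.74, [269.0, 190.4])]
```

View pics/w1.png

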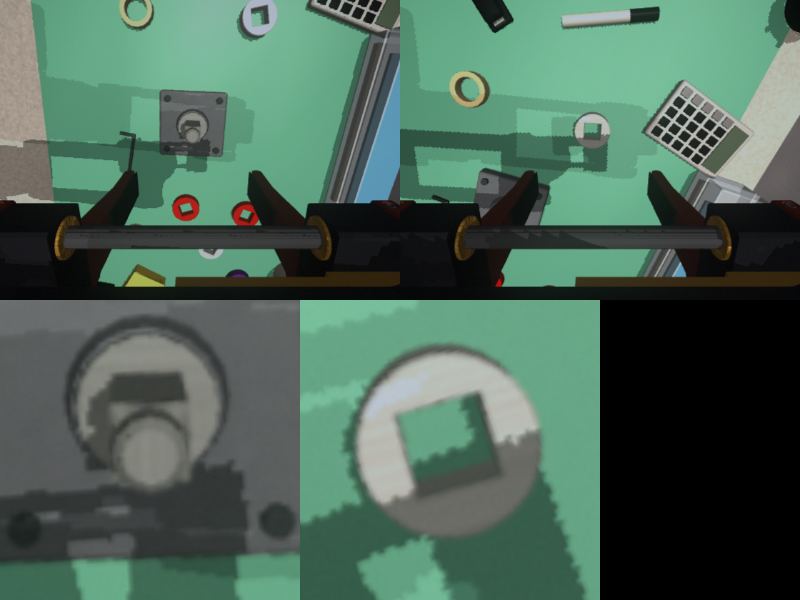

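The wrist camera looks from about 80 mm off to the tool's −y side. The stand is in the left view and the thick collar, bore tilted about 17°, in the right. I'll put the camera straight above each and fit circles and squares from the range image.

```bash
cat >> h.py <<'E'
def look(xy,a,tz):
    move_ptp([xy[0]+.08*np.sin(a),xy[1]-.08*np.cos(a),tz],q(a)); sleep(.15); return capture("wrist")
def cloud(c,xy,r=.05):
    z=c["range_z"]; v,u=np.nonzero(z>0); zz=z[v,u]
    X=(np.linalg.solve(c["intrinsics"],np.vstack([u*zz,v*zz,zz]))-c["t"][:,None]).T@c["R"]
    return X[np.hypot(*(X[:,:2]-xy).T)<r]
def sqfit(c,xy,z,r,inside):
    """square about xy at height z from a range mask: raster at plane z, minAreaRect"""
    o=ortho({**c,"image":c["range_z"]},xy,z,half=.045,mm=4)
    # height of each raster ray's hit: depth vs depth of the plane point
    n=o.shape[0]; g=np.linspace(-.045,.045,n); X,Y=np.meshgrid(xy[0]+g,xy[1]-g)
    dep=(np.stack([X,Y,np.full_like(X,z)],-1)@c["R"].T+c["t"])[...,2]
    return o-dep   # >0: hit lies below plane
def rect(m,xy):
    k,l,s,ce=cv2.connectedComponentsWithStats(m.astype(np.uint8))
    mid=m.shape[0]/2; i=1+np.argmin([np.hypot(*(ce[j]-mid)) if s[j,4]>500 else 1e9 for j in range(1,k)])
    pts=np.argwhere(l==i)[:,::-1].astype(np.float32); (cx,cy),(w,h),an=cv2.minAreaRect(pts)
    (ex,ey),er=cv2.minEnclosingCircle(pts); f=lambda x,y:(np.array([xy[0],xy[1]])+np.array([x-mid,mid-y])/4000).round(4)
    ar=(-an+45)%90-45
    return dict(rect=f(cx,cy),w=w/4,h=h/4,ang=ar,cen=f(*ce[i]),circ=f(ex,ey),d=er/2,area=s[i,4]/16)
E
python3 - <<'E'
from h import *
ps=[]
for n,xy,z,tz in(("stand",(.5431,.041),.092,.135),("thick",(.637,.226),.024,.10)):
    c=look(xy,np.arctan2(xy[1],xy[0]),tz); np.savez(f"{n}.npz",**c)
    D=sqfit(c,xy,z,0,0)
    if n=="stand":
        print("sq",rect(D<.035,xy)); 
        D2=sqfit(c,xy,.11,0,0); print("jour",rect(D2<.006,xy)); D3=sqfit(c,xy,.04,0,0); print("shoulder",rect(D3<.005,xy))
        print("base",rect(sqfit(c,xy,.022,0,0)<.008,xy))
    else:
        print("bore",rect(D>.012,xy)); print("outer",rect(D<.008,xy))
    X=cloud(c,xy); print(np.histogram(X[:,2],bins=np.arange(-.01,.13,.01))[0], np.median(X[X[:,2]>(.1 if n=="stand" else .015)][:,2]))
    ps+=[ortho(c,xy,z,mm=400/90)[:400,:400],cv2.resize(((D.clip(-.03,.06)+.03)/.09*255).astype(np.uint8),(200,200))]
cv2.imwrite("pics/w2.png",np.hstack(ps[::2])); print(current_clock())
E
```

```text
sq {'rect': array([0.5428, 0.0439]), 'w': 25.526138305664062, 'h': 24.6965389251709, 'ang': 1.2188644409179688, 'cen': array([0.5427, 0.0435]), 'circ': array([0.5429, 0.0438]), 'd': 33.97062683105469, 'area': np.float64(591.9375)}
jour {'rect': array([0.5428, 0.0434]), 'w': 20.859647750854492, 'h': 20.682872772216797, 'ang': -45.0, 'cen': array([0.5428, 0.0434]), 'circ': array([0.5427, 0.0434]), 'd': 21.363468170166016, 'area': np.float64(340.8125)}
shoulder {'rect': array([0.5426, 0.0438]), 'w': 51.49308776855469, 'h': 51.76496124267578, 'ang': -43.53120422363281, 'cen': array([0.5428, 0.0436]), 'circ': array([0.5431, 0.0429]), 'd': 53.99940490722656, 'area': np.float64(2018.25)}
base {'rect': array([0.543 , 0.0411]), 'w': 89.75, 'h': 89.75, 'ang': 0.0, 'cen': array([0.543 , 0.0411]), 'circ': array([0.543 , 0.0411]), 'd': 126.92572021484375, 'area': np.float64(8100.0)}
[   0    0    1 7630  975 1280    0    0    0    0  413  537  570    0] 0.11020992322640524
bore {'rect': array([0.6369, 0.2261]), 'w': 89.75, 'h': 89.75, 'ang': 0.0, 'cen': array([0.6371, 0.2256]), 'circ': array([0.6369, 0.2261]), 'd': 126.92572021484375, 'area': np.float64(5569.5)}
outer {'rect': array([0.6362, 0.2272]), 'w': 55.5, 'h': 55.5, 'ang': 0.0, 'cen': array([0.6363, 0.2273]), 'circ': array([0.6362, 0.2274]), 'd': 56.40473937988281, 'area': np.float64(1800.1875)}
[ 562 8559  103 3510    0    0    0    0    0    0    0    0    0    0] 0.02446054302884316
6.9
```

View pics/w2.png

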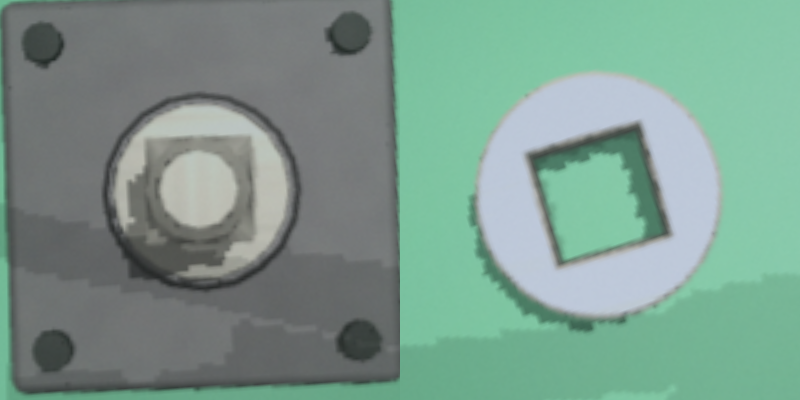

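Both are clean: arbor axis at (0.5428, 0.0435) with flats at about 1°, thick collar at (0.6363, 0.2273) with its bore at about 16°. I'll grip the collar, let go and look again. That shows the camera-to-jaw bias along the jaw axis.

```bash
cat >> h.py <<'E'
def collar(c,xy,h):
    D=sqfit(c,xy,h,0,0); o=rect(D<min(.008,h*.5),xy); ce=o["circ"]
    n=D.shape[0]; g=np.linspace(-.045,.045,n); X,Y=np.meshgrid(xy[0]+g,xy[1]-g)
    b=rect((D>h*.5)&(np.hypot(X-ce[0],Y-ce[1])<.021),xy)
    return o["rect"],o["d"],b["rect"],b["w"],b["h"],b["ang"]
E
python3 - <<'E'
from h import *
xy=np.array((.6363,.2273)); c=dict(np.load("thick.npz")); print(collar(c,(.637,.226),.024))
a=np.radians(15)
move_ptp([*xy,.06],q(a)); servo_line([*xy,.004],rate=.1,contact_N=8); print(current_position())
move_gripper(.04); print("gap",current_finger_gap(),current_position()); move_gripper(.088)
servo_line([*xy,.06],rate=.15)
c=look(xy,a,.10); print(collar(c,xy,.024),current_clock())
E
```

```text
(array([0.6362, 0.2272]), 56.40473937988281, array([0.6364, 0.2271]), 24.70150375366211, 24.690303802490234, 15.592803955078125)
[0.6367412  0.22709562 0.00417896]
gap 0.05501815977082776 [0.63628685 0.22737616 0.00429377]
(array([0.6372, 0.2276]), 57.63676834106445, array([0.6371, 0.2275]), 24.690492630004883, 24.698013305664062, 15.708641052246094) 10.525
```

```bash
cat >> h.py <<'E'
ARB=np.array((.5420,.0434)); ARBA=1.2
def place_start(xy,ang,off,yaw,top=.120):
    """grip collar seen at xy with bore ang (deg), carry it over the arbor turned to its flats"""
    a=np.radians(yaw); move_ptp([*xy,.06],q(a)); servo_line([*xy,off],rate=.1,contact_N=8); sleep(.15); print("at",current_position().round(4) if hasattr(current_position(),'round') else current_position())
    move_gripper(.04); print("gap",current_finger_gap())
    servo_line([*xy,.15],rate=.2)
    d=(ARBA-ang+45)%90-45; p=np.radians(yaw+d); move_ptp([*ARB,.15],q(p)); servo_line([*ARB,top+off],rate=.1); sleep(.3)
    print("over",np.round(current_position(),4),"F",np.round(current_force(),1),"yaw",yaw+d,current_clock()); return yaw+d
def down(z,off,N=6,rate=.03):
    h=servo_line([*np.array(current_position())[:2],z+off],rate=rate,contact_N=N); p=current_position()
    print("hit",h,"underside",round(p[2]-off,4),np.round(p,4),"F",np.round(current_force(),1),"T",np.round(current_torque(),2),round(current_clock(),1)); return h
E
python3 - <<'E'
from h import *
y=place_start(np.array((.6365,.2275)),15.7,.004,15)
servo_line([*ARB,.109],rate=.03,contact_N=6); down(.093,.004); 
if current_position()[2]-.004<.0945: down(.0395,.004)
E
```

```text
at [0.6373 0.2276 0.0049]
gap 0.05577588286268353
over [0.5425 0.0435 0.1245] F [ 0.1  0.5 -2.3] yaw 0.5 14.875
hit False underside 0.0928 [0.5418 0.0434 0.0968] F [-0.   0.4 -1.5] T [-0.08  0.07 -0.  ] 16.1
hit True underside 0.04 [0.5418 0.0434 0.044 ] F [-0.7  0.9  5.7] T [-0.13  0.09  0.01] 17.8
```

The collar went home at 40 mm with a light contact. I'll release it, check it, and look at the other two collars.

Run:
```python
from h import *
move_gripper(.08); p=np.array(current_position()); servo_line([*p[:2],.16],rate=.15)
xy=np.array((.5428,.0435)); c=look(xy,np.radians(4),.135); X=cloud(c,xy,.026); s=X[(X[:,2]>.045)&(X[:,2]<.08)]
print("thick top z",np.median(s[:,2]),"sq",rect(sqfit(c,xy,.092,0,0)<.02,xy)["ang"],"ring",{k:v for k,v in rect(sqfit(c,xy,.064,0,0)<.008,xy).items()})
ps=[ortho(c,xy,.064,mm=270/90)]
for n,xy,h in(("mid",(.6035,-.2327),.016),("thin",(.436,-.218),.010)):
    c=look(xy,0,.10); print(n,collar(c,xy,h)); ps.append(ortho(c,xy,h,mm=3))
cv2.imwrite("pics/w3.png",np.hstack(ps)); print(current_clock())
```

```text
thick top z 0.0645530831380859 sq 1.1934967041015625 ring {'rect': array([0.5426, 0.0434]), 'w': 55.20777130126953, 'h': 55.32320022583008, 'ang': -43.83086395263672, 'cen': array([0.5425, 0.0435]), 'circ': array([0.5422, 0.0441]), 'd': 57.22383499145508, 'area': np.float64(2405.375)}
mid (array([ 0.6043, -0.2308]), 57.55078125, array([ 0.6042, -0.2308]), 25.157968521118164, 25.184783935546875, -22.71441078186035)
thin (array([ 0.436, -0.217]), 56.66570281982422, array([ 0.4365, -0.2172]), 25.61104393005371, 25.45676040649414, -42.2208366394043)
22.1333
```

View pics/w3.png

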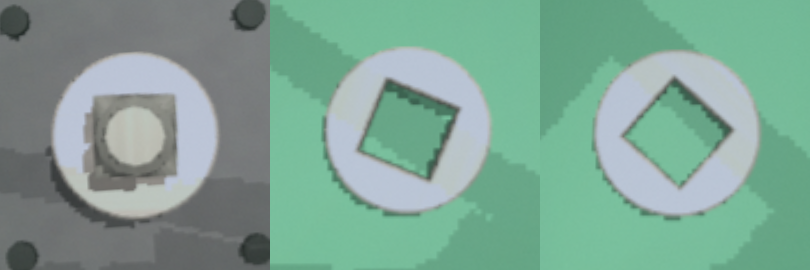

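The thick collar is home, with its top at 64.5 mm. Both remaining bores match the picture, at −22.7° and −42.2°. Next is the middle collar.

Run:
```python
from h import *
y=place_start(np.array((.6035,-.2308)),-22.7,.003,-23)
servo_line([*ARB,.108],rate=.03,contact_N=6); down(.093,.003); 
if current_position()[2]-.003<.0945: down(.0635,.003)
```

```text
at [ 0.6041 -0.2311  0.0038]
gap 0.05488906828052936
over [0.5424 0.0433 0.1235] F [-0.3  0.1 -0.6] yaw 0.9000000000000057 26.9667
hit False underside 0.0928 [0.5418 0.0435 0.0958] F [ 0.8  0.  -0.9] T [-0.12  0.05 -0.03] 28.2
hit True underside 0.0641 [0.5414 0.0435 0.0671] F [0.2 0.6 4.9] T [-0.06  0.08 -0.04] 29.1
```

Run:
```python
from h import *
move_gripper(.08); p=np.array(current_position()); servo_line([*p[:2],.16],rate=.15)
xy=np.array((.5428,.0435)); c=look(xy,np.radians(4),.135); X=cloud(c,xy,.026); s=X[(X[:,2]>.045)&(X[:,2]<.087)]
print("mid top z",np.median(s[:,2]),"sq",rect(sqfit(c,xy,.092,0,0)<.006,xy)["ang"],rect(sqfit(c,xy,.08,0,0)<.008,xy)["rect"])
y=place_start(np.array((.4354,-.2171)),-42.2,.003,-42)
servo_line([*ARB,.108],rate=.03,contact_N=6); down(.093,.003); 
if current_position()[2]-.003<.0945: down(.0795,.003)
```

```text
mid top z 0.0804758730856907 sq 1.1017074584960938 [0.5422 0.0434]
at [ 0.436  -0.2174  0.0036]
gap 0.05474103793439541
over [0.5424 0.0433 0.1236] F [ 0.9 -1.   0.3] yaw 1.4000000000000057 36.0583
hit False underside 0.0928 [0.5418 0.0435 0.0958] F [0.6 0.3 0.1] T [-0.06  0.09  0.  ] 37.3
hit True underside 0.0801 [0.5417 0.0434 0.0831] F [-1.5 -0.3  5.1] T [-0.06  0.14  0.02] 37.7
```

Run:
```python
from h import *
move_gripper(.08); p=np.array(current_position()); servo_line([*p[:2],.17],rate=.15)
xy=np.array((.5428,.0435)); c=look(xy,np.radians(4),.14); X=cloud(c,xy,.026); s=X[(X[:,2]>.045)&(X[:,2]<.096)&(np.hypot(*(X[:,:2]-xy).T)>.018)]
A=np.c_[s[:,:2]-xy,np.ones(len(s))]; k=np.linalg.lstsq(A,s[:,2],rcond=None)[0]
print("thin top z",np.median(s[:,2]),"slope",k[:2],rect(sqfit(c,xy,.09,0,0)<.008,xy)["rect"])
s=capture("side"); cv2.imwrite("pics/end.png",np.hstack([cv2.resize(s["image"][150:300,180:340],(480,450)),cv2.resize(ortho(c,xy,.09,mm=3),(310,450))]))
print(current_force(),current_clock())
```

```text
thin top z 0.09054986556942912 slope [0.00130463 0.00136964] [0.5423 0.044 ]
[-0.15086377 -0.02383403  1.22345849] 39.7167
```

View pics/end.png

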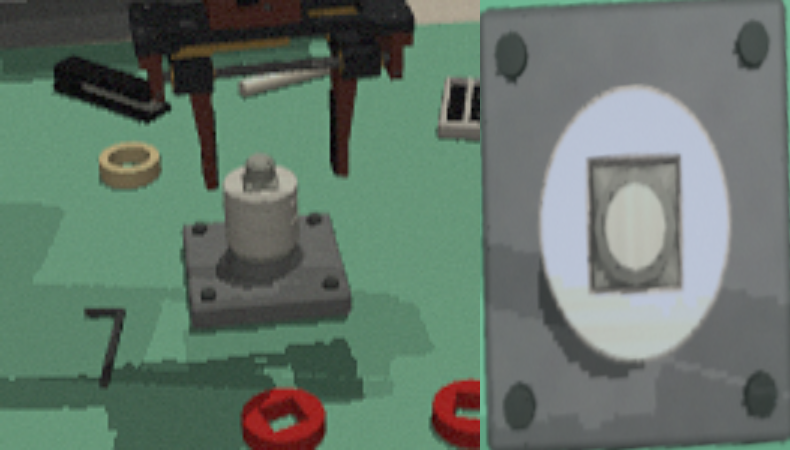

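The picture shows all three collars stacked flush (about (260,210) in the side crop), level and released, with the gripper clear above them.

```bash
python3 -c "
from bench import *
close_job()"
```

```text
the job is handed in; nothing more can be done
```

All three collars are on the arbor, thickest first, then the middle one, then the thinnest, and I handed the job in at about 40 s of the 72 s allowed. I turned each bore to the arbor's flats (about 1.2°, measured from above). Each collar then slid past the chamfer without any searching, and I guided it down at 30 mm/s until it touched.

**Seating:** the undersides stopped at 40.0, 64.1 and 80.1 mm; 40, 64 and 80 mm is exact. The seating contacts were only about 5–7 N.

**Last checks:** the wrist camera put the top of the thinnest collar at 90.5 mm (90 expected), with a tilt under 0.002 rad. It was centred within about 0.8 mm of the measured axis. The fingers were clear of the stack.

**Discrepancies:**
- **Camera bias:** the wrist camera read about 0.8 mm off along the jaw direction. I found this with a trial grip and corrected for it.
- **Arm position:** it read up to about 0.8 mm off the commanded point at times.
- **Heights:** the camera read about 0.5 mm high throughout.
- **Other things on the desk:** I did not measure them again at the end. The arm never worked close to them, and those visible in the final side view looked undisturbed.

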